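Feed a tested specimen into the impression reader

TASK

Pull up the sprung index plunger that locks the specimen carrier at the loading station, twist its T-handle about a quarter turn either way so that it parks in the raised position, and let go. Then push the carrier by its upturned end plate along the slide, through the spring-loaded light flap, until it is fully home against the stop inside the reader and the flap has swung shut behind the specimen; leave the plunger parked and do not disturb the other things on the bench.

Things in the scene. Friction and masses are not known exactly. Their poses are not given: they have to be found in the camera images.
- reader: Green impression reader fixed to the bench: slide bed 144 mm wide, top at z = 25 mm, from x = -240 mm to its housing (from x = 0: tunnel 95 mm high; from x = 70 to 250 mm optics, 155 mm high, camera head 233 mm). Origin on the bench top under the port's middle; x = the way the carrier is pushed in, z up. Guide bars beside the carrier reach z = 39 mm, their lips stop it lifting out.
- t_handle (a point): Centre of the index plunger's black T-handle: level bar 64 long, 12 thick, 16 high (mm), 92 mm above the bench at rest; rises with the plunger. x axis along the bar, at rest about parallel to the slide. Axis at x = -50, y = -45 mm in the reader's frame, in a bracket (top z = 52). Only a 14 mm stem between the bar and the 22 mm square steel collar below, whose top is 68.5 mm above the bench.
- plunger_pull (a joint): Lift of the plunger, m: 0 = pin down in the carrier's hole (carrier locked), 0.017 = fully up. A spring pulls it down: 6 N at 0, 11 N fully up. From 0.011 the handle's cross pin clears the collar's slot and the handle can be twisted; let go twisted, it rests on the collar at about 0.010 (parked, pin clear of the carrier). Let go untwisted, it drops to 0.
- plunger_twist (a joint): Turn of the T-handle, rad, positive anticlockwise from above; about 0 at rest, where the collar's slot allows only about 0.15 either way until it is lifted. Range -1.75 to 1.75; parked properly from 0.8 to 1.7 either way. Slight friction, no spring.
- light_flap (a joint): Angle, rad, of the aluminium light flap hanging in the port (114 mm wide, 42 mm high, hinge along its top edge 78 mm above the bench): 0 shut, grows inwards to 1.45. A weak spring (about 1 N at its lower edge) shuts it. It clears the carrier's plate by 5 mm, so the plate may lie under it when shut; the specimen lifts it and it shuts once the specimen's rear is about 35 mm inside.
- specimen (a point): Centre of the round steel specimen (50 mm across, 20 mm high) clamped on the carrier, 41 mm above the bench. Carrier (0.5 to 1 kg): aluminium plate 209 x 116 x 6 mm, reaching 28 mm ahead of this point and 181 mm behind. x axis forwards into the reader. In the reader's frame it starts at x = -37 mm; fully home, the plate against the stop, it is at x = +75 mm.
- end_plate (a point): Centre of the rear face (to be pushed) of the carrier's upturned end plate: 60 mm wide, 8 mm thick, reaching 29 mm below and above this point, which is 59 mm above the bench and 179 mm behind the specimen's centre. x axis forwards into the reader. Fully home it is still outside, at x = -104 mm in the reader's frame.
- test_block: Bystander: a loose steel disc 90 mm across and 16 mm high. Origin at the centre of its underside.
- tape_roll: Bystander: a loose tape roll, a ring 90 mm across and 24 mm high. Origin at the centre of its underside.
- carton: Bystander: a loose cardboard carton 75 x 90 mm, 60 mm high. Origin at the centre of its underside.
Things that resemble listed ones, but are neither listed nor needed, are in the scene too. What is shaped like the part that bears specimen but purple is not meant.

How it is judged:
By the outcome, as a careful person would: the job done as asked, in the order asked, and still so for the second after the job is handed in, with the robot touching nothing.
It also fails if it takes over 48 s, if anything falls off the work surface, if the arm or the gripper's body presses on something with over 40 N, if the wrist force passes 120 N, or if a joint passes its speed limit or range.

ROBOT

A 7-joint arm with a two-finger parallel gripper is mounted at the origin on the work surface. World frame = base frame: x ahead of the robot, y to its left, z up, the work surface at z = 0. Lengths are in m, angles in rad, forces in N, time in s.
With the tool pointing down it reaches from about 0.425 to 1.025 m from the base axis. Payload 3.6 kg.
Tool frame: the origin (TCP) lies midway between the tips of the shut fingers; the grasp point (between the pads) lies 19 mm behind it (r.tcp_to_grasp is the distance from the TCP to the grasp point, in m); z points along the fingers, y is the line along which they close (so a half turn about z gives the same grasp; the last joint's range is limited). The gripper opens to 85 mm and grips with 20 to 120 N. Pads are 22 mm wide; open, the fingers measure 114 mm over their backs; the gripper's body (76 mm by 85 mm) begins 54 mm behind the grasp point. The pads swing forward as they close: fully open they stand 13 mm farther back than shut.
Start: joints at [1.254, 0.591, 0.048, 1.609, -0.033, 0.943, -0.034], TCP at [0.16, -0.707, 0.231] pointing down, gripper open.
Joint ranges: [-2.69, 2.69], [-0.47, 2.24], [-1.27, 1.36], [0.19, 2.51], [-1.53, 4.68], [0.08, 2.07], [-3.09, 3.09]. Speed limits (rad/s): [2.57, 2.57, 3.14, 3.14, 3.14, 3.14, 3.14].

INTERFACE

Orientations are given as a 3x3 rotation matrix whose columns are the frame's x, y, z axes.
In Python, from rig import r gives the robot as it stands.
- The arm moves only by the tool carry_out, never from a script. Its argument "moves" is a list of rows, each an object with "dp": the shift along the tool's x, y, z normalised to -1 to 1, where 1 is 4 cm, a list of three; "twist": the turn, a rotation vector about the tool's x, y, z normalised to -1 to 1, where 1 is 0.1 rad, a list of three; "grip": the closure, from -1 (fully open) to 1 (shut). A call has 1 to 8 rows; each row shifts and turns the commanded pose from where the row before left it, along the tool's axes as they then stand; what a row does not reach is not made up. A row lasts 1/8 s, in which the tool goes at most 62.5 mm and 10.7 degrees, less where a joint would pass 70% of its speed; a pose out of reach is approached as far as the arm can. A call with a number of a shift or a turn outside -1 to 1 is refused whole. A call with a gripper value outside its range is refused whole. The fingers move at their own pace and stop on an object; "force" is the grip in N (left out, the last holds). Time passes only in rows, so rows that do not move let the fingers close. It gives the time, the measured TCP pose, the force, the opening and the grip force at its end, in the units of the state.
- r.get_state(): the state, without advancing time (a new reading comes with each control period).
- r.get_image(name): name is "side" or "top"; returns the picture (480x640x3 uint8, red, green, blue); there is no depth.
- r.calibration(name): a dict with "fovy" (degrees; the focal length in pixels is half the picture's height over the tangent of half this angle, whatever the lens; pixels are square), "cx", "cy" (the principal point, pixels), "R" (3x3) and "t" (3): a world point X has camera coordinates R X + t. Camera axes: x right, y down, z forward; pixel columns grow to the right and rows downward; lengths in m; the calibration is good to about 2 mm. A picture is of the moment at which its call begins. calibration takes no time and is no camera call.
- r.job_done(): hands the job in; it is judged then, once.
The state is a dict: "t": time; "joint_pos": joint angles; "joint_velocities": joint speeds; "tau": joint torques, N m; "eef_pos": TCP position; "tcp_rot": TCP orientation; "ft_force": force on the tool from outside, world axes, zero at the start; "moment": the same for the moment, N m; "width": finger opening in m; "grasp_force": force on a finger pad.
Only numpy, scipy, OpenCV 4.12 (cv2) and the standard library are available. Lean on these libraries where they do the work, as an engineer would, in place of code of your own. Each camera call takes 0.05 s, during which the arm holds its last target. There are 200 camera calls.

## Working session

There is one attempt and no reset: what is moved stays moved. The work goes in short steps, Python scripts to look and compute and a tool call to move; the robot and the scene stay as the last step left them, time stands still between calls to the robot, and variables do not carry over. Pictures are saved under pics/ and viewed, at most 10 in all, crops included, and the job is handed in when it is done.

Besides the shell and the picture viewer there is one more tool, called after ">>>" as name(argument=value, ...) on one line, values as JSON. carry_out: Moves the arm, as the interface text tells. Scaled input: -1 to 1 covers 4 cm each way for a shift and 0.1 rad each way for a turn. Its arguments: {"type":"object","properties":{"moves":{"type":"array","items":{"type":"object","properties":{"dp":{"type":"array","items":{"type":"number"}},"twist":{"type":"array","items":{"type":"number"}},"grip":{"type":"number"}}}},"force":{"type":"number"}},"required":["moves"]}

```bash
mkdir -p pics; python3 - <<'E'
from rig import r
import cv2
for n in("top","side"):
    cv2.imwrite(f"pics/{n}0.png",r.get_image(n)[:,:,::-1]); c=r.calibration(n); print(n,c)
s=r.get_state();print(s['eef_pos'],s['tcp_rot'],s['ft_force'],s['width'],r.tcp_to_grasp)
E
```

```text
top {'fovy': 42.17256104233406, 'cx': 310.1540399932405, 'cy': 244.6608934644579, 'R': array([[-0.0153001 , -0.99972984,  0.01749714],
       [-0.98502247,  0.01206463, -0.1720034 ],
       [ 0.17174584, -0.01986674, -0.98494095]]), 't': array([-0.10691788,  0.58102207,  1.25223468])}
side {'fovy': 42.58594630021795, 'cx': 313.81659190108536, 'cy': 242.2960413242724, 'R': array([[-0.81212432,  0.58343076,  0.00791449],
       [ 0.40305777,  0.57075321, -0.71539164],
       [-0.42189871, -0.57779696, -0.69867887]]), 't': array([ 0.5304353 , -0.11493985,  1.62400747])}
[ 0.16001869 -0.70632504  0.23022147] [[ 9.75272193e-01  2.21006355e-01 -5.83313093e-04]
 [ 2.21007093e-01 -9.75270067e-01  2.03971936e-03]
 [-1.18096858e-04 -2.11819791e-03 -9.99997750e-01]] [ 0.22838222 -0.0100701   0.19889796] 0.0853826483428849 0.0187
```

View pics/top0.png

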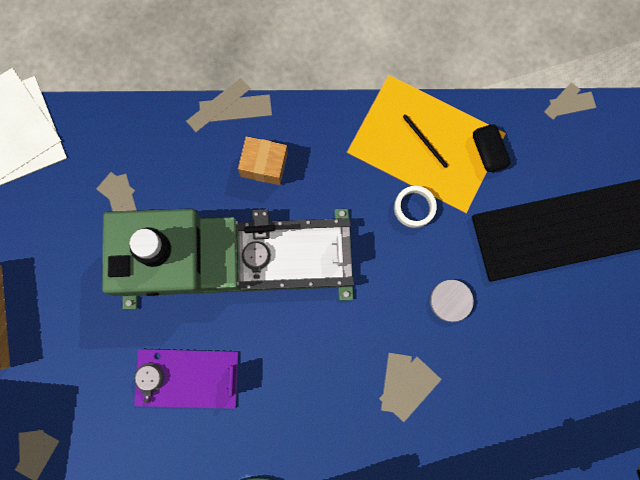

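View pics/side0.png

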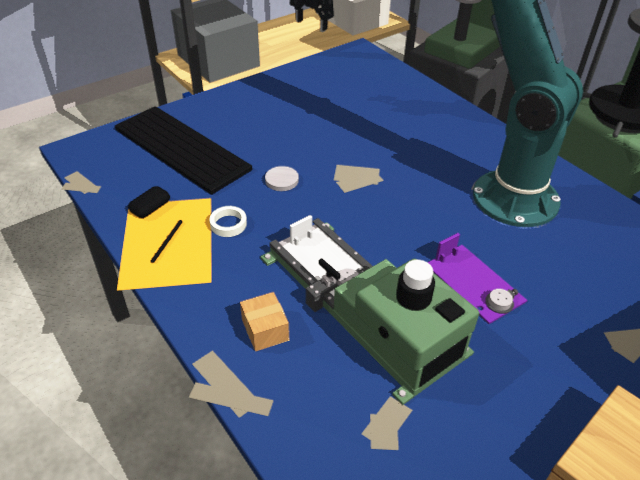

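The top view shows the reader at left, with its port near (238,252). The T-handle is at about (260,229), the specimen at (256,254) and the end plate near (340,250). The carrier is pushed towards the image left, which is about world +y. I'll enlarge both views.

```bash
python3 - <<'E'
import cv2
a=cv2.imread("pics/top0.png")[195:310,220:370];cv2.imwrite("pics/topc.png",cv2.resize(a,None,fx=5,fy=5,interpolation=cv2.INTER_CUBIC))
a=cv2.imread("pics/side0.png")[205:320,250:400];cv2.imwrite("pics/sidec.png",cv2.resize(a,None,fx=5,fy=5,interpolation=cv2.INTER_CUBIC))
E
```

```text
(no output)
```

View pics/topc.png

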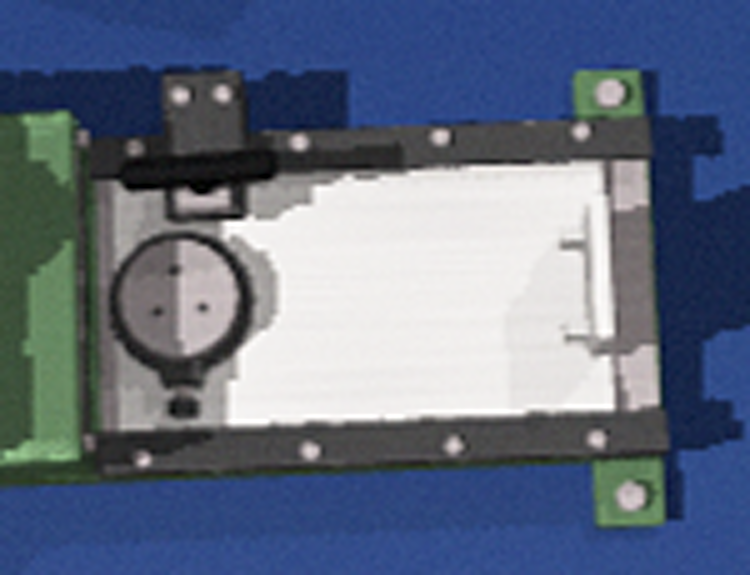

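View pics/sidec.png

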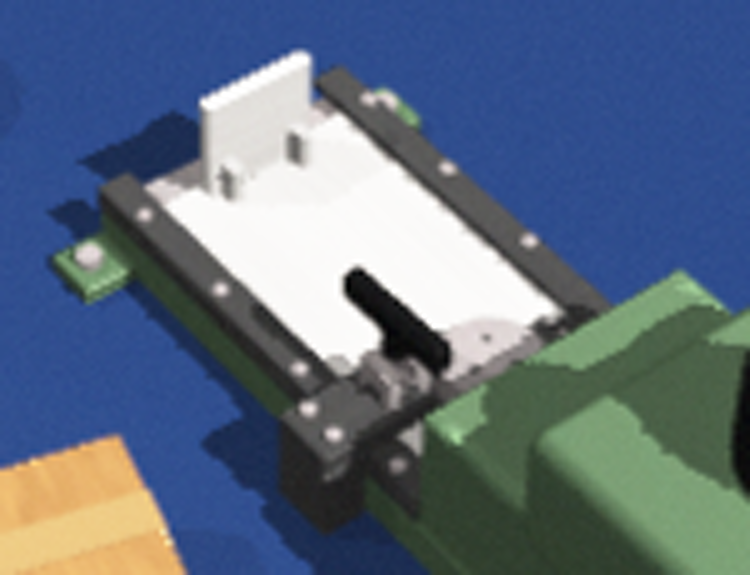

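```bash
cat >h.py <<'E'
import numpy as np
from rig import r
def ray(n,u,v):
    c=r.calibration(n);f=240/np.tan(np.radians(c['fovy'])/2)
    d=c['R'].T@np.array([(u-c['cx'])/f,(v-c['cy'])/f,1]);return -c['R'].T@c['t'],d
def atz(n,u,v,z):
    o,d=ray(n,u,v);return o+d*(z-o[2])/d[2]
def tri(a,b):
    (o,d),(p,e)=ray("top",*a),ray("side",*b)
    s=np.linalg.lstsq(np.c_[d,-e],p-o,rcond=None)[0];return (o+d*s[0]+p+e*s[1])/2, np.linalg.norm(o+d*s[0]-p-e*s[1])
def tc(u,v):return 220+u/5,195+v/5
def sc(u,v):return 250+u/5,205+v/5
E
python3 - <<'E'
from h import *
np.set_printoptions(precision=4,suppress=True)
for a,b in (((135,148),(582,131)),((143,458),(597,438))):
    A,B=[atz("top",*tc(*q),.039) for q in(a,b)];print("rail",A,B,"dir",np.degrees(np.arctan2(*(A-B)[1::-1])))
print("handle tri",tri(tc(199,168),sc(398,317)),atz("top",*tc(199,168),.094),atz("side",*sc(398,317),.094))
print("bar ends",[atz("top",*tc(*q),.094) for q in((122,172),(277,163))])
print("spec",atz("top",*tc(181,300),.051))
print("plate",[atz("side",*sc(*q),.088) for q in((203,100),(302,55))],[atz("top",*tc(*q),.088) for q in((598,195),(610,338))])
E
```

```text
rail [0.6265 0.0182 0.039 ] [ 0.6317 -0.1718  0.039 ] dir 91.56002204818877
rail [0.4944 0.0146 0.039 ] [ 0.5003 -0.1752  0.039 ] dir 91.76595635278939
handle tri (array([ 0.6057, -0.0116,  0.094 ]), np.float64(0.002055045901656897)) [ 0.6064 -0.0123  0.094 ] [ 0.605  -0.0108  0.094 ]
bar ends [array([0.6051, 0.0189, 0.094 ]), array([ 0.6081, -0.044 ,  0.094 ])]
spec [ 0.559  -0.0021  0.051 ]
plate [array([ 0.5928, -0.1766,  0.088 ]), array([ 0.5377, -0.1756,  0.088 ])] [array([ 0.5945, -0.1747,  0.088 ]), array([ 0.5354, -0.1781,  0.088 ])]
```

The handle is at about (0.606,-0.012), with the bar along world y (yaw ≈92°). The slide direction is ≈91.7°, and the end plate's rear face is at y≈-0.178 and x≈0.565. Now I'll swing over in an arc.

>>> carry_out(moves=[{"dp": [1, -0.1, 0], "twist": [0, 0, -0.6], "grip": -1}, {"dp": [1, -0.1, 0], "twist": [0, 0, -0.6], "grip": -1}, {"dp": [1, -0.1, 0], "twist": [0, 0, -0.6], "grip": -1}, {"dp": [1, -0.1, 0], "twist": [0, 0, -0.6], "grip": -1}, {"dp": [1, -0.1, 0], "twist": [0, 0, -0.6], "grip": -1}, {"dp": [1, -0.1, 0], "twist": [0, 0, -0.6], "grip": -1}, {"dp": [1, -0.1, 0], "twist": [0, 0, -0.6], "grip": -1}, {"dp": [1, -0.1, 0], "twist": [0, 0, -0.6], "grip": -1}])

```text
t: 1.1
eef_pos: [0.4354, -0.5443, 0.2307]
tcp_rot: [[0.762, 0.648, -0.001], [0.648, -0.762, 0.001], [-0.0, -0.001, -1.0]]
ft_force: [0.2, 0.1, 1.5]
width: 0.0855
grasp_force: 0.0
```

>>> carry_out(moves=[{"dp": [1, -0.1, 0], "twist": [0, 0, -0.6], "grip": -1}, {"dp": [1, -0.1, 0], "twist": [0, 0, -0.6], "grip": -1}, {"dp": [1, -0.1, 0], "twist": [0, 0, -0.6], "grip": -1}, {"dp": [1, -0.1, 0], "twist": [0, 0, -0.6], "grip": -1}, {"dp": [1, -0.1, 0], "twist": [0, 0, -0.6], "grip": -1}, {"dp": [1, -0.1, 0], "twist": [0, 0, -0.6], "grip": -1}, {"dp": [1, -0.1, 0], "twist": [0, 0, -0.6], "grip": -1}, {"dp": [0.5, -0.1, 0], "twist": [0, 0, -0.6], "grip": -1}])

```text
t: 2.1
eef_pos: [0.5958, -0.29, 0.2309]
tcp_rot: [[0.372, 0.928, -0.0], [0.928, -0.372, 0.001], [0.001, -0.001, -1.0]]
ft_force: [1.0, 0.2, -0.9]
width: 0.0853
grasp_force: 0.0
```

```bash
cat >>h.py <<'E'
def to(p,yaw):
    # remaining shift (units of 4 cm) and turn (units of .1 rad) in tool axes; yaw = angle of tool y axis in world
    s=r.get_state();R=s['tcp_rot'];Y=np.array([np.cos(yaw),np.sin(yaw),0]);Z=np.array([0,0,-1.])
    from scipy.spatial.transform import Rotation as Q
    T=np.c_[np.cross(Y,Z),Y,Z]
    print("t",round(s['t'],2),"pos",s['eef_pos'].round(4),"yawY",np.arctan2(R[1,1],R[0,1]).round(3),"F",s['ft_force'].round(1),"w",s['width'].round(4),"gf",np.round(s['grasp_force'],1))
    print("dp",(R.T@(np.array(p)-s['eef_pos'])/.04).round(2),"tw",(Q.from_matrix(R.T@T).as_rotvec()/.1).round(2),"q",s['joint_pos'].round(2))
E
python3 -c "
from h import *
to([.606,-.012,.15],.04)"
```

```text
Traceback (most recent call last):
  File "h.py", line 18, in to
    print("t",round(s['t'],2),"pos",s['eef_pos'].round(4),"yawY",np.arctan2(R[1,1],R[0,1]).round(3),"F",s['ft_force'].round(1),"w",s['width'].round(4),"gf",np.round(s['grasp_force'],1))
                                                                                                                                   ^^^^^^^^^^^^^^^^
AttributeError: 'float' object has no attribute 'round'
```

>>> carry_out(moves=[{"dp": [1, -0.15, 0], "twist": [0, 0, -0.6], "grip": -1}, {"dp": [1, -0.15, 0], "twist": [0, 0, -0.6], "grip": -1}, {"dp": [1, -0.15, 0], "twist": [0, 0, -0.6], "grip": -1}, {"dp": [1, -0.15, 0], "twist": [0, 0, -0.6], "grip": -1}, {"dp": [1, -0.15, 0], "twist": [0, 0, -0.6], "grip": -1}, {"dp": [1, -0.15, 0], "twist": [0, 0, -0.6], "grip": -1}, {"dp": [0.8, -0.15, 0], "twist": [0, 0, -0.6], "grip": -1}, {"dp": [0, 0, 0], "twist": [0, 0, 0], "grip": -0.5}])

```text
t: 3.1
eef_pos: [0.6103, -0.0174, 0.2313]
tcp_rot: [[-0.038, 0.999, -0.001], [0.999, 0.038, 0.001], [0.001, -0.001, -1.0]]
ft_force: [0.0, -0.5, -0.2]
width: 0.0698
grasp_force: 0.0
```

```bash
sed -i "s/s\['width'\].round(4)/round(s['width'],4)/" h.py; python3 -c "
from h import *
to([.606,-.012,.15],.04)"
```

```text
t 3.1 pos [ 0.6103 -0.0174  0.2313] yawY 0.038 F [ 0.  -0.5 -0.2] w 0.0698 gf 0.0
dp [ 0.14 -0.1   2.03] tw [-0.01 -0.01 -0.02] q [ 0.23  0.47 -0.38  1.86  0.22  0.85 -0.22]
```

>>> carry_out(moves=[{"dp": [0.14, -0.1, 0.9], "twist": [0, 0, 0], "grip": -0.4}, {"dp": [0, 0, 0.9], "twist": [0, 0, 0], "grip": -0.4}, {"dp": [0, 0, 0.8], "twist": [0, 0, 0], "grip": -0.4}, {"dp": [0, 0, 0.6], "twist": [0, 0, 0], "grip": -0.4}, {"dp": [0, 0, 0.4], "twist": [0, 0, 0], "grip": -0.4}, {"dp": [0, 0, 0.13], "twist": [0, 0, 0], "grip": -0.4}, {"dp": [0, 0, 0], "twist": [0, 0, 0], "grip": -0.4}])

```text
t: 3.98
eef_pos: [0.6073, -0.0155, 0.0823]
tcp_rot: [[-0.032, 0.999, 0.0], [0.999, 0.032, -0.0], [-0.0, 0.0, -1.0]]
ft_force: [0.4, 0.0, -0.0]
width: 0.0599
grasp_force: 0.0
```

```bash
python3 - <<'E'
from h import *
import cv2
to([.606,-.012,.081],.04)
a=r.get_image("side")[165:325,230:430,::-1];b=r.get_image("top")[165:325,180:380,::-1]
cv2.imwrite("pics/g1.png",np.hstack([cv2.resize(q,None,fx=2,fy=2,interpolation=2) for q in(a,b)]))
E
```

```text
t 3.98 pos [ 0.6073 -0.0155  0.0823] yawY 0.032 F [ 0.4  0.  -0. ] w 0.0599 gf 0.0
dp [ 0.09 -0.03  0.03] tw [ 0.    0.   -0.08] q [ 0.16  0.66 -0.29  1.97  0.34  0.56 -0.34]
```

View pics/g1.png

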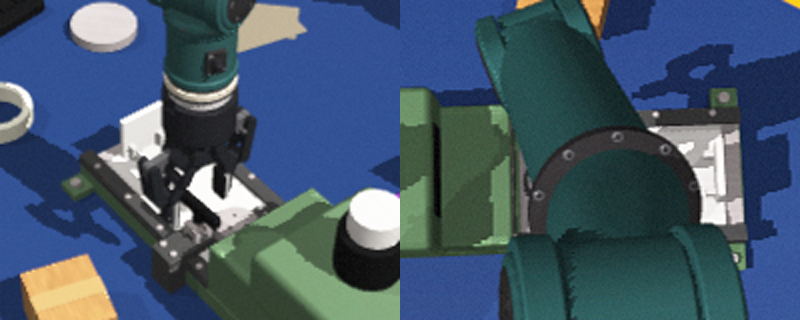

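The side half of the picture shows the two fingers, at about (178,200) and (227,185), straddling the black bar at (200,205). I'll centre on it and close.

>>> carry_out(moves=[{"dp": [0.09, -0.03, 0], "twist": [0, 0, -0.08], "grip": 0.2}, {"dp": [0, 0, 0], "twist": [0, 0, 0], "grip": 1}, {"dp": [0, 0, 0], "twist": [0, 0, 0], "grip": 1}, {"dp": [0, 0, 0], "twist": [0, 0, 0], "grip": 1}, {"dp": [0, 0, 0], "twist": [0, 0, 0], "grip": 1}, {"dp": [0, 0, 0], "twist": [0, 0, 0], "grip": 1}], force=60)

```text
t: 4.82
eef_pos: [0.6072, -0.0112, 0.0828]
tcp_rot: [[-0.04, 0.999, 0.003], [0.999, 0.04, 0.001], [0.0, 0.003, -1.0]]
ft_force: [3.9, 0.1, 4.8]
width: 0.0104
grasp_force: 61.3
```

>>> carry_out(moves=[{"dp": [0, 0, -0.12], "twist": [0, 0, 0], "grip": 1}, {"dp": [0, 0, -0.12], "twist": [0, 0, 0], "grip": 1}, {"dp": [0, 0, -0.12], "twist": [0, 0, 0], "grip": 1}, {"dp": [0, 0, 0], "twist": [0, 0, 0], "grip": 1}, {"dp": [0, 0, 0], "twist": [0, 0, 0], "grip": 1}])

```text
t: 5.45
eef_pos: [0.6068, -0.0113, 0.0951]
tcp_rot: [[-0.04, 0.999, 0.003], [0.999, 0.04, 0.002], [0.001, 0.003, -1.0]]
ft_force: [7.2, 1.6, -11.5]
width: 0.0102
grasp_force: 59.3
```

>>> carry_out(moves=[{"dp": [0, 0.03, -0.06], "twist": [0, 0, 0], "grip": 1}, {"dp": [0, 0, 0], "twist": [0, 0, 0], "grip": 1}, {"dp": [0, 0, 0], "twist": [0, 0, -0.7], "grip": 1}, {"dp": [0, 0, 0], "twist": [0, 0, -0.7], "grip": 1}, {"dp": [0, 0, 0], "twist": [0, 0, -0.7], "grip": 1}, {"dp": [0, 0, 0], "twist": [0, 0, 0], "grip": 1}])

```text
t: 6.2
eef_pos: [0.6071, -0.0113, 0.097]
tcp_rot: [[-0.248, 0.969, 0.0], [0.969, 0.248, 0.002], [0.002, 0.001, -1.0]]
ft_force: [6.3, 1.5, -11.0]
width: 0.0102
grasp_force: 59.3
```

```bash
python3 -c "
from h import *
to([.606,-.012,.097],.04+1.3);print(r.get_state()['moment'])"
```

```text
t 6.2 pos [ 0.6071 -0.0113  0.097 ] yawY 0.251 F [  6.3   1.5 -11. ] w 0.0102 gf 59.3
dp [-0.01 -0.03 -0.  ] tw [ 2.000e-02 -1.000e-02 -1.089e+01] q [ 0.2   0.65 -0.37  1.96  0.39  0.6  -0.17]
[ 0.22942226 -1.5114964   0.01594242]
```

The turn is free, with almost no moment about z, so I'll continue to about 1.3 rad.

>>> carry_out(moves=[{"dp": [0, 0, 0], "twist": [0, 0, -0.9], "grip": 1}, {"dp": [0, 0, 0], "twist": [0, 0, -0.9], "grip": 1}, {"dp": [0, 0, 0], "twist": [0, 0, -0.9], "grip": 1}, {"dp": [0, 0, 0], "twist": [0, 0, -0.9], "grip": 1}, {"dp": [0, 0, 0], "twist": [0, 0, -0.9], "grip": 1}, {"dp": [0, 0, 0], "twist": [0, 0, -0.9], "grip": 1}, {"dp": [0, 0, 0], "twist": [0, 0, -0.9], "grip": 1}, {"dp": [0, 0, 0], "twist": [0, 0, -0.9], "grip": 1}])

```text
t: 7.2
eef_pos: [0.6076, -0.0112, 0.0972]
tcp_rot: [[-0.827, 0.562, 0.001], [0.562, 0.827, 0.002], [0.0, 0.003, -1.0]]
ft_force: [7.2, 3.0, -11.2]
width: 0.0103
grasp_force: 59.2
```

>>> carry_out(moves=[{"dp": [0, 0, 0], "twist": [0, 0, -0.9], "grip": 1}, {"dp": [0, 0, 0], "twist": [0, 0, -0.9], "grip": 1}, {"dp": [0, 0, 0], "twist": [0, 0, -0.9], "grip": 1}, {"dp": [0, 0, 0], "twist": [0, 0, -0.9], "grip": 1}, {"dp": [0, 0, 0], "twist": [0, 0, 0], "grip": 1}, {"dp": [0, 0, 0], "twist": [0, 0, 0], "grip": 1}])

```text
t: 7.95
eef_pos: [0.6077, -0.011, 0.0972]
tcp_rot: [[-0.971, 0.238, 0.002], [0.238, 0.971, 0.003], [-0.001, 0.003, -1.0]]
ft_force: [8.1, 2.3, -10.1]
width: 0.0104
grasp_force: 59.2
```

>>> carry_out(moves=[{"dp": [0, 0, 0.08], "twist": [0, 0, 0], "grip": 1}, {"dp": [0, 0, 0.04], "twist": [0, 0, 0], "grip": 1}, {"dp": [0, 0, 0], "twist": [0, 0, 0], "grip": 1}, {"dp": [0, 0, 0], "twist": [0, 0, 0], "grip": 0.3}, {"dp": [0, 0, 0], "twist": [0, 0, 0], "grip": 0.3}, {"dp": [0, 0, 0], "twist": [0, 0, 0], "grip": 0.3}, {"dp": [0, 0, 0], "twist": [0, 0, 0], "grip": 0.3}])

```text
t: 8.82
eef_pos: [0.6063, -0.0117, 0.0941]
tcp_rot: [[-0.971, 0.238, -0.001], [0.238, 0.971, -0.0], [0.001, -0.001, -1.0]]
ft_force: [-0.2, -0.4, 0.3]
width: 0.03
grasp_force: 0.0
```

>>> carry_out(moves=[{"dp": [0, 0, -0.4], "twist": [0, 0, 0], "grip": 0.3}, {"dp": [0, 0, -0.8], "twist": [0, 0, 0], "grip": 0.3}, {"dp": [0, 0, -1], "twist": [0, 0, 0], "grip": 0.3}, {"dp": [1, 0, -0.6], "twist": [0, 0, 0.6], "grip": 1}, {"dp": [1, -1, 0], "twist": [0, 0, 0.9], "grip": 1}, {"dp": [0, -1, 0], "twist": [0, 0, 0.9], "grip": 1}, {"dp": [0, -1, 0], "twist": [0, 0, 0.9], "grip": 1}, {"dp": [0, -1, 0], "twist": [0, 0, 0.9], "grip": 1}])

```text
t: 9.82
eef_pos: [0.4624, -0.1355, 0.2074]
tcp_rot: [[-0.788, 0.616, 0.002], [0.616, 0.788, -0.001], [-0.002, 0.0, -1.0]]
ft_force: [0.2, 0.4, -0.1]
width: -0.0001
grasp_force: 0.0
```

```bash
python3 - <<'E'
from h import *
import cv2
to([.566,-.22,.15],.03)
a=r.get_image("side")[190:310,250:400,::-1];b=r.get_image("top")[190:310,220:370,::-1]
cv2.imwrite("pics/g2.png",np.hstack([cv2.resize(q,(400,320),interpolation=2) for q in(a,b)]))
E
```

```text
t 9.82 pos [ 0.4624 -0.1355  0.2074] yawY 0.907 F [ 0.2  0.4 -0.1] w -0.0001 gf 0.0
dp [-3.34 -0.07  1.44] tw [0.01 0.02 8.77] q [ 0.74  0.4  -0.7   2.15  0.39  0.72  0.69]
```

View pics/g2.png

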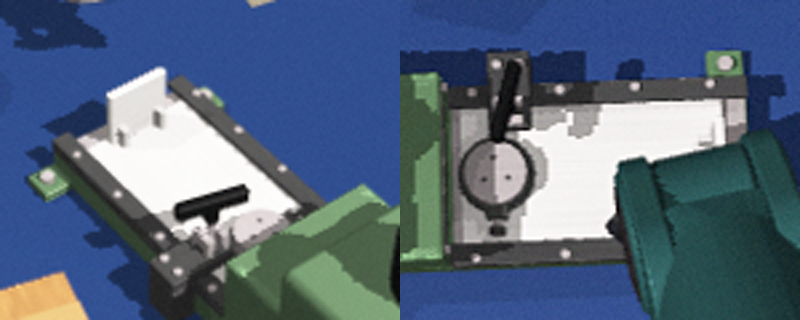

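The handle is parked: raised and twisted about 75°, with its bar running from (497,135) to (515,65) in the right half. Next I'll go behind the end plate.

>>> carry_out(moves=[{"dp": [-0.9, 0, 0], "twist": [0, 0, 0], "grip": 1}, {"dp": [-0.9, 0, 0], "twist": [0, 0, 0], "grip": 1}, {"dp": [-0.9, 0, 0], "twist": [0, 0, 0], "grip": 1}, {"dp": [-0.7, 0, 0], "twist": [0, 0, 0.7], "grip": 1}, {"dp": [0, 0, 0], "twist": [0, 0, 0.9], "grip": 1}, {"dp": [0, 0, 0], "twist": [0, 0, 0.9], "grip": 1}, {"dp": [0, 0, 0], "twist": [0, 0, 0.9], "grip": 1}, {"dp": [0, 0, 0], "twist": [0, 0, 0.9], "grip": 1}])

```text
t: 10.92
eef_pos: [0.5707, -0.2168, 0.2072]
tcp_rot: [[-0.461, 0.888, 0.001], [0.888, 0.461, 0.0], [-0.0, 0.001, -1.0]]
ft_force: [-0.4, 0.7, -0.2]
width: -0.0003
grasp_force: 0.0
```

>>> carry_out(moves=[{"dp": [0, 0, 0.2], "twist": [0, 0, 0.9], "grip": 1}, {"dp": [0, 0, 0.4], "twist": [0, 0, 0.9], "grip": 1}, {"dp": [0, 0, 0.4], "twist": [0, 0, 0.9], "grip": 1}, {"dp": [0, 0, 0.4], "twist": [0, 0, 0.9], "grip": 1}, {"dp": [0, 0, 0], "twist": [0, 0, 0.7], "grip": 1}, {"dp": [0, 0, 0], "twist": [0, 0, 0], "grip": 1}])

```text
t: 11.68
eef_pos: [0.5708, -0.2169, 0.1508]
tcp_rot: [[-0.052, 0.999, 0.001], [0.999, 0.052, 0.0], [0.0, 0.001, -1.0]]
ft_force: [0.2, 0.3, 0.6]
width: -0.0001
grasp_force: 0.0
```

```bash
python3 -c "
from h import *
to([.566,-.215,.047],.03)"
```

```text
t 11.68 pos [ 0.5708 -0.2169  0.1508] yawY 0.052 F [0.2 0.3 0.6] w -0.0001 gf 0.0
dp [ 0.05 -0.12  2.59] tw [ 0.01 -0.    0.22] q [ 0.56  0.57 -0.39  1.92  0.32  0.7   0.04]
```

>>> carry_out(moves=[{"dp": [0, -0.12, 0.8], "twist": [0, 0, 0.22], "grip": 1}, {"dp": [0, 0, 0.8], "twist": [0, 0, 0], "grip": 1}, {"dp": [0, 0, 0.6], "twist": [0, 0, 0], "grip": 1}, {"dp": [0, 0, 0.39], "twist": [0, 0, 0], "grip": 1}, {"dp": [0.3, 0, 0], "twist": [0, 0, 0], "grip": 1}, {"dp": [0.2, 0, 0], "twist": [0, 0, 0], "grip": 1}, {"dp": [0.2, 0, 0], "twist": [0, 0, 0], "grip": 1}, {"dp": [0, 0, 0], "twist": [0, 0, 0], "grip": 1}])

```text
t: 12.68
eef_pos: [0.565, -0.1893, 0.0474]
tcp_rot: [[-0.029, 1.0, 0.001], [1.0, 0.029, -0.0], [-0.0, 0.001, -1.0]]
ft_force: [0.2, -0.6, -1.0]
width: 0.0002
grasp_force: 0.0
```

>>> carry_out(moves=[{"dp": [0.2, 0, 0], "twist": [0, 0, 0], "grip": 1}, {"dp": [0.2, 0, 0], "twist": [0, 0, 0], "grip": 1}, {"dp": [0.2, 0, 0], "twist": [0, 0, 0], "grip": 1}, {"dp": [0.2, 0, 0], "twist": [0, 0, 0], "grip": 1}])

```text
t: 13.18
eef_pos: [0.5639, -0.162, 0.0472]
tcp_rot: [[-0.025, 1.0, 0.001], [1.0, 0.025, -0.005], [-0.005, 0.001, -1.0]]
ft_force: [-0.5, -7.6, 1.6]
width: 0.0004
grasp_force: 0.0
```

>>> carry_out(moves=[{"dp": [0.2, 0, 0], "twist": [0, 0, 0], "grip": 1}, {"dp": [0.2, 0, 0], "twist": [0, 0, 0], "grip": 1}, {"dp": [0.2, 0, 0], "twist": [0, 0, 0], "grip": 1}, {"dp": [0.2, 0, 0], "twist": [0, 0, 0], "grip": 1}, {"dp": [0.2, 0, 0], "twist": [0, 0, 0], "grip": 1}, {"dp": [0.2, 0, 0], "twist": [0, 0, 0], "grip": 1}, {"dp": [0.2, 0, 0], "twist": [0, 0, 0], "grip": 1}, {"dp": [0.2, 0, 0], "twist": [0, 0, 0], "grip": 1}])

```text
t: 14.18
eef_pos: [0.562, -0.0983, 0.0471]
tcp_rot: [[-0.024, 1.0, 0.0], [1.0, 0.024, -0.005], [-0.005, 0.0, -1.0]]
ft_force: [0.9, -8.7, 3.0]
width: 0.0002
grasp_force: 0.0
```

>>> carry_out(moves=[{"dp": [0.1, 0, 0], "twist": [0, 0, 0], "grip": 1}, {"dp": [0.1, 0, 0], "twist": [0, 0, 0], "grip": 1}, {"dp": [0.1, 0, 0], "twist": [0, 0, 0], "grip": 1}])

```text
t: 14.55
eef_pos: [0.5617, -0.0858, 0.0471]
tcp_rot: [[-0.025, 1.0, 0.001], [1.0, 0.025, -0.004], [-0.004, 0.0, -1.0]]
ft_force: [-0.1, -6.4, 2.2]
width: -0.0003
grasp_force: 0.0
```

>>> carry_out(moves=[{"dp": [0.08, 0, 0], "twist": [0, 0, 0], "grip": 1}, {"dp": [0.08, 0, 0], "twist": [0, 0, 0], "grip": 1}, {"dp": [0.06, 0, 0], "twist": [0, 0, 0], "grip": 1}])

```text
t: 14.92
eef_pos: [0.5614, -0.0777, 0.0471]
tcp_rot: [[-0.025, 1.0, 0.0], [1.0, 0.025, -0.005], [-0.005, 0.0, -1.0]]
ft_force: [0.4, -10.1, 2.5]
width: -0.0001
grasp_force: 0.0
```

>>> carry_out(moves=[{"dp": [0.05, 0, 0], "twist": [0, 0, 0], "grip": 1}, {"dp": [0.05, 0, 0], "twist": [0, 0, 0], "grip": 1}])

```text
t: 15.18
eef_pos: [0.5613, -0.0778, 0.0472]
tcp_rot: [[-0.022, 1.0, -0.0], [1.0, 0.021, -0.009], [-0.009, -0.0, -1.0]]
ft_force: [0.5, -16.8, 3.1]
width: 0.0002
grasp_force: 0.0
```

>>> carry_out(moves=[{"dp": [0.05, 0, 0], "twist": [0, 0, 0], "grip": 1}, {"dp": [0.05, 0, 0], "twist": [0, 0, 0], "grip": 1}, {"dp": [0, 0, 0], "twist": [0, 0, 0], "grip": 1}])

```text
t: 15.55
eef_pos: [0.5612, -0.0779, 0.0473]
tcp_rot: [[-0.018, 1.0, -0.001], [1.0, 0.018, -0.014], [-0.014, -0.001, -1.0]]
ft_force: [2.5, -20.2, 3.5]
width: -0.0
grasp_force: 0.0
```

>>> carry_out(moves=[{"dp": [-0.3, 0, 0], "twist": [0, 0, 0], "grip": 1}, {"dp": [-0.5, 0, 0], "twist": [0, 0, 0], "grip": 1}, {"dp": [-0.8, 0, 0], "twist": [0, 0, 0], "grip": 1}, {"dp": [-1, 0, -0.3], "twist": [0, 0, 0], "grip": 1}, {"dp": [-1, 0, -0.9], "twist": [0, 0, 0], "grip": 1}, {"dp": [-1, 0, -0.9], "twist": [0, 0, 0], "grip": 1}, {"dp": [-1, 0, -0.9], "twist": [0, 0, 0], "grip": 1}, {"dp": [0, 0, 0], "twist": [0, 0, 0], "grip": 1}])

```text
t: 16.55
eef_pos: [0.5688, -0.2943, 0.1696]
tcp_rot: [[-0.022, 1.0, 0.006], [1.0, 0.022, -0.004], [-0.004, 0.006, -1.0]]
ft_force: [0.1, 0.3, 0.0]
width: 0.0003
grasp_force: 0.0
```

```bash
python3 - <<'E'
from h import *
import cv2
a=r.get_image("side")[190:310,250:400,::-1];b=r.get_image("top")[190:310,220:370,::-1]
cv2.imwrite("pics/g3.png",np.hstack([cv2.resize(q,(400,320),interpolation=2) for q in(a,b)]))
E
```

```text
(no output)
```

View pics/g3.png

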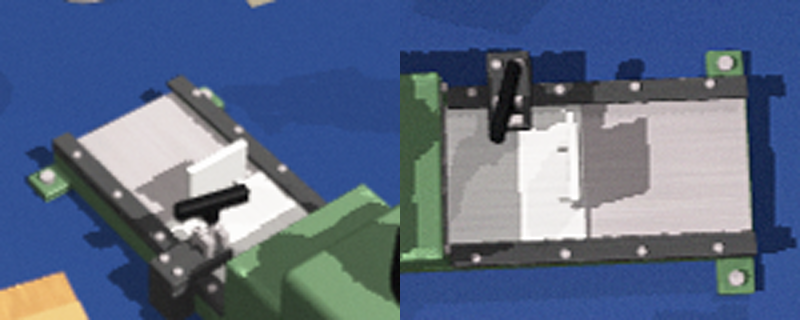

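The picture shows the carrier home, with its end plate at about (577,160) in the right half, some 111 mm further in. The plunger is still parked and the arm is clear. The carrier stopped hard at the expected travel under 20 N, so I'm handing in.

```bash
python3 -c "
from rig import r
print(r.job_done())"
```

```text
the job is handed in; nothing more can be done
None
```

I handed the job in at about 16.6 s: the plunger is parked raised at about 1.3 rad, and the carrier stopped hard against the stop after about 111 mm (112 mm expected); the flap inside the port was not visible, so I take it to be shut from that travel.

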